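# Feel along the ridge of a sprung plaster former

## Task

Before clay goes on the plaster former, feel its curved ridge for chips: run your fingertips lightly along the top of the ridge from its low end to its high end, touching it at each of the six pencil lines in turn, then take the hand away. Press so lightly that the former only gives a little on its springs and never comes down on its stop. Grasp and lift nothing, and leave the cup, the stamp and the tile beside it where they stand.

Things in the scene. Friction and masses are not known exactly. Their poses are not given: they have to be found in the camera images.
- line_1 (a point): point on the top of the ridge at the first dark pencil line, counted from the LOW end of the ridge (the lowest line, about 30 mm from the low end of the ridge; 68 mm above the table while nobody presses on the former). Six dark lines cross the ridge 40 mm apart along its length, 40 to 45 mm from one to the next seen from above; between two lines the ridge stays within 2 mm of the straight line joining them.
- line_2 (a point): point on the top of the ridge at the second dark pencil line, counted from the LOW end of the ridge (76 mm above the table while nobody presses on the former). The ridge is a plaster wall 28 mm wide with a fully rounded top (radius 14 mm), about 260 mm long.
- line_3 (a point): point on the top of the ridge at the third dark pencil line, counted from the LOW end of the ridge (84 mm above the table while nobody presses on the former). The ridge rises straight from about 65 mm above the table at its low end to about 111 mm at its high end.
- line_4 (a point): point on the top of the ridge at the fourth dark pencil line, counted from the LOW end of the ridge (92 mm above the table while nobody presses on the former). Seen from above the ridge is bowed sideways like a parabola, 30 mm out at the middle of the 200 mm between first and sixth line.
- line_5 (a point): point on the top of the ridge at the fifth dark pencil line, counted from the LOW end of the ridge (100 mm above the table while nobody presses on the former). 
- line_6 (a point): point on the top of the ridge at the sixth dark pencil line, counted from the LOW end of the ridge (the highest line, about 30 mm from the high end of the ridge; 108 mm above the table while nobody presses on the former). 
- base: wooden base board, 280 x 120 x 12 mm, fixed on the table; origin at the centre of its underside, x along its length towards the high end of the ridge, z up. It may stand in any direction. Four springs on it carry the former: a light wooden foot board (270 x 110 x 10 mm, 20 mm above the base board) with the plaster ridge on top.
- former (a joint): how far the sprung former is pushed down from rest, m: 0 at rest (springs hold it against its upper stop), 0.014 at the bottom stop. It only moves straight down and up, without tilting. It starts to give at about 2 N of downward push and then takes 0.6 N more per mm (about 5 N at 5 mm, 10 N at the bottom).
- cup: unglazed beige tumbler, 65 mm across, 67 mm high, standing loose close to the base board near the high end; origin at the centre of its underside. A bystander.
- stamp: small turned wooden pattern stamp, 19 mm across, 54 mm high, standing loose close to the base board near the low end; origin at the centre of its underside. A bystander.
- tile: L-shaped glaze test tile, 30 x 38 mm, 56 mm high, standing loose close to the base board; origin at the centre of its underside. A bystander.

How it is judged:
By the outcome, as a careful person would: the job done as asked, in the order asked, and still so for the second after the job is handed in, with the robot touching nothing.
It also fails if it takes over 38 s, if anything falls off the work surface, if the arm or the gripper's body presses on something with over 40 N, if the wrist force passes 120 N, or if a joint passes its speed limit or range.

## Robot

A 7-joint arm with a two-finger parallel gripper is mounted at the origin on a cart in front of the work surface, level with it; the furniture and walls round the work are solid. World frame = base frame: x ahead of the robot, y to its left, z up, the work surface at z = 0. Lengths are in m, angles in rad, forces in N, time in s.
With the tool pointing down it reaches from about 0.35 to 0.9 m from the base axis. Payload 7.2 kg.
Tool frame: the origin (TCP) lies midway between the tips of the shut fingers; the grasp point (between the pads) lies 19 mm behind it; x points along the fingers, y is the direction in which the jaws open and shut, and the axes are right-handed (so a half turn about x gives the same grasp; the last joint's range is limited). The gripper opens to 85 mm and grips with 20 to 120 N. Pads are 22 mm wide; open, the fingers measure 114 mm over their backs; the gripper's body (76 mm by 85 mm) begins 54 mm behind the grasp point. The pads swing forward as they close: fully open they stand 13 mm farther back than shut.
Start: joints at [1.07, 0.411, -0.013, 1.596, 0.006, 1.134, -0.082], TCP at [0.262, -0.567, 0.231] pointing down, gripper open.
Joint ranges: [-2.95, 2.95], [-0.29, 1.99], [-1.47, 1.44], [0.14, 2.54], [-1.03, 4.17], [0.13, 1.85], [-2.86, 2.86]. Speed limits (rad/s): [2.39, 2.39, 3.01, 3.01, 3.14, 3.14, 3.14].

## Interface

Orientations are given as a unit quaternion [w, x, y, z].
In Python, from plant import ctrl, grab_frame, camera_params, job gives the robot as it stands. The module is installed in compiled form; this text tells all that it offers.
- The arm moves only by the tool step_arm, never from a script. Its arguments are lists of equal length, an entry for each row: "translation": the shift along the tool's x, y, z in cm, a list of three; "dr": the turn, a rotation vector about the tool's x, y, z in rad, a list of three; "claw": the closure, from -1 (fully open) to 1 (shut), so that 0 is half open. In form: {"translation": [[dx, dy, dz], ...], "dr": [[rx, ry, rz], ...], "claw": [claw, ...]}. A call has 1 to 5 rows; each row shifts and turns the commanded pose from where the row before left it, along the tool's axes as they then stand; what a row does not reach is not made up. A row lasts 1/12 s, in which the tool goes at most 41.7 mm and 7.16 degrees, less where a joint would pass 70% of its speed; a pose out of reach is approached as far as the arm can. A call is refused whole if a number of a shift passes 4.17 or a number of a turn 0.125, either way. A call with a gripper value outside its range is refused whole. The fingers move at their own pace and stop on an object; the grip force is fixed at half the most. Time passes only in rows, so rows that do not move let the fingers close. It gives the time, the measured TCP pose, the force and the opening at its end, in the units of the state.
- ctrl.observe(): the state, without advancing time (a new reading comes with each control period).
- grab_frame(name): name is "scene" or "top"; returns the picture (480x640x3 uint8, blue, green, red); there is no depth.
- camera_params(name): a dict with "mtx" (3x3 intrinsics, pixels), "dist" ([k1, k2, p1, p2, k3] as OpenCV has them; the pictures are not rectified), "R" (3x3) and "t" (3): a world point X has camera coordinates R X + t. Camera axes: x right, y down, z forward; pixel columns grow to the right and rows downward; lengths in m; the calibration is good to about 2 mm. A picture is of the moment at which its call begins. camera_params takes no time and is no camera call.
- job.hand_in(): hands the job in, once; it reports no verdict.
The state is a dict: "time": time; "q": joint angles; "qvel": joint speeds; "joint_efforts": joint torques, N m; "eef_pos": TCP position; "ee_rot": TCP orientation; "ft_force": force on the tool from outside, world axes, zero at the start; "moment": the same for the moment, N m; "gripper_width": finger opening in m.
Only numpy, scipy, OpenCV 4.12 (cv2) and the standard library are available. Lean on these libraries where they do the work, as an engineer would, in place of code of your own. Each camera call takes 0.05 s, during which the arm holds its last target.

## Working session

There is one attempt and no reset: what is moved stays moved. The work goes in short steps, Python scripts to look and compute and a tool call to move; the robot and the scene stay as the last step left them, time stands still between calls to the robot, and variables do not carry over. Pictures are saved under pics/ and viewed, and the job is handed in when it is done.

Besides the shell and the picture viewer there is one more tool, called after ">>>" as name(argument=value, ...), one argument or row to a line, values as JSON. step_arm: Moves the arm, as the interface text tells. Its arguments: {"type":"object","properties":{"translation":{"type":"array"},"dr":{"type":"array"},"claw":{"type":"array"}},"required":["translation","dr","claw"]}

```bash
mkdir -p pics; python3 - <<'E'
from plant import ctrl, grab_frame, camera_params
import cv2
print(ctrl.observe())
for n in ("scene","top"):
    cv2.imwrite(f"pics/{n}0.png",grab_frame(n)); print(n,camera_params(n))
E
```

```text
{'time': 0.0, 'q': array([ 1.06984979,  0.41187898, -0.01271066,  1.59702377,  0.00557298,
        1.13426837, -0.08219498]), 'qvel': array([-0.00324227, -0.00020892,  0.00134141,  0.00136748, -0.00044548,
       -0.00039895,  0.00034236]), 'joint_efforts': array([ 1.25989576e-03, -6.00616693e+01,  6.82624653e-01, -2.99407679e+01,
        1.37496609e-02,  1.03802659e-02, -5.00842179e-05]), 'eef_pos': array([ 0.2618758 , -0.56696943,  0.23047438]), 'ee_rot': array([-0.15128809, -0.69047095, -0.15233939,  0.6907637 ]), 'ft_force': array([-0.09634431,  0.06260089,  0.20046251]), 'moment': array([-0.01317652, -0.03148913, -0.00682415]), 'gripper_width': 0.08498178950828238}
scene {'mtx': array([[546.86144663,   0.        , 322.70007874],
       [  0.        , 546.86144663, 239.51041408],
       [  0.        ,   0.        ,   1.        ]]), 'dist': array([-0.05543237,  0.        ,  0.        ,  0.        ,  0.        ]), 'R': array([[-0.83233417, -0.55408435,  0.01450388],
       [-0.38465057,  0.55857802, -0.73487042],
       [ 0.39907865, -0.61723669, -0.67805243]]), 't': array([0.5058677 , 0.26678146, 0.70842087])}
top {'mtx': array([[579.48795137,   0.        , 321.59717467],
       [  0.        , 579.48795137, 244.30827861],
       [  0.        ,   0.        ,   1.        ]]), 'dist': array([-0.13325165,  0.        ,  0.        ,  0.        ,  0.        ]), 'R': array([[-0.02630975, -0.99965106, -0.00235823],
       [-0.99150803,  0.02639583, -0.12733847],
       [ 0.12735628, -0.00101204, -0.99185652]]), 't': array([0.05181352, 0.58753634, 1.06344452])}
```

View pics/scene0.png

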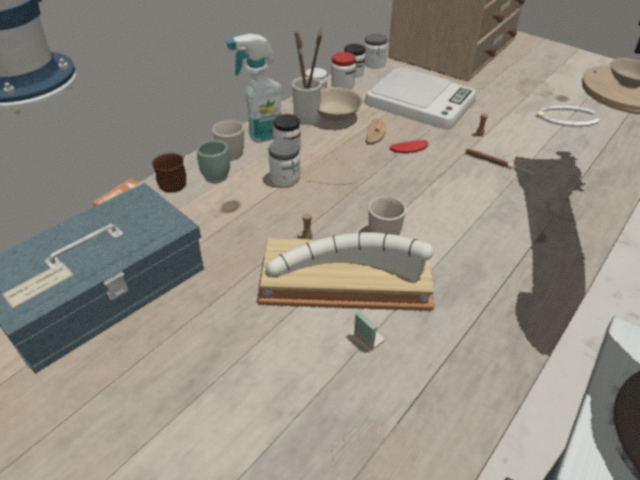

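View pics/top0.png

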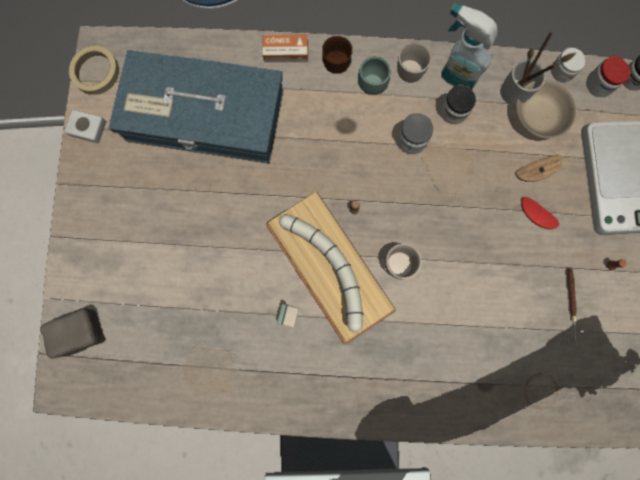

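The scene view shows the ridge around (270–430, 235–275), with the low end at left beside the stamp. In the top view the ridge runs from (287,222) to (355,325). I'll zoom in for the lines.

```bash
python3 - <<'E'
import cv2
a=cv2.imread("pics/top0.png")[180:350,250:430]; cv2.imwrite("pics/topz.png",cv2.resize(a,None,fx=3.5,fy=3.5,interpolation=cv2.INTER_CUBIC)[:600])
a=cv2.imread("pics/scene0.png")[200:360,250:450]; cv2.imwrite("pics/scz.png",cv2.resize(a,None,fx=4,fy=4,interpolation=cv2.INTER_CUBIC)[:600])
E
```

```text
(no output)
```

View pics/topz.png

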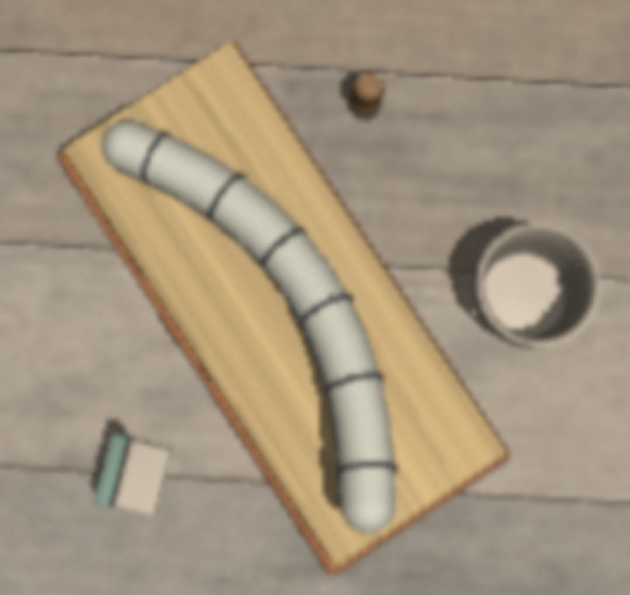

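View pics/scz.png

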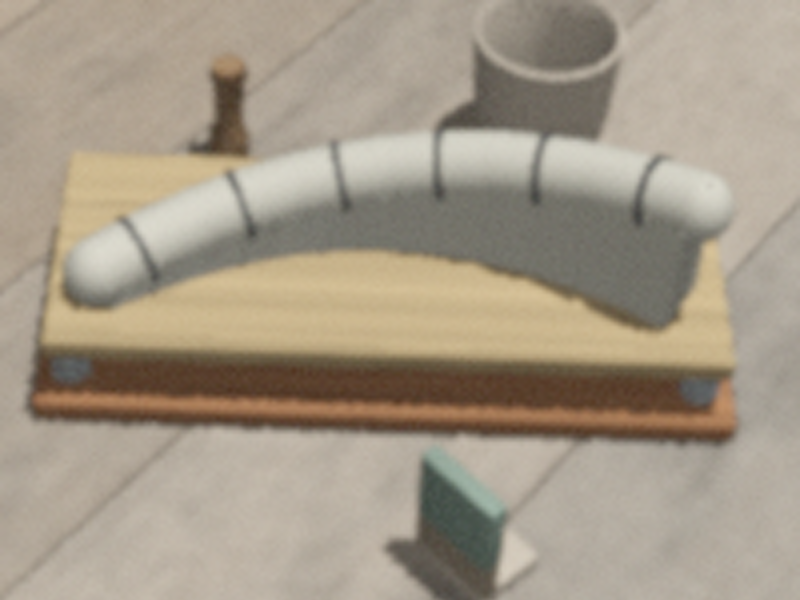

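```bash
cat > h.py <<'E'
import numpy as np, cv2
from plant import camera_params
from scipy.optimize import least_squares
def ray(n,px,z):
    c=camera_params(n); R,t=c['R'],c['t']
    p=cv2.undistortPoints(np.array(px,float).reshape(-1,1,2),c['mtx'],c['dist']).reshape(-1,2)
    d=np.c_[p,np.ones(len(p))]@R; C=-R.T@t
    s=(np.asarray(z)-C[2])/d[:,2]; return C+d*s[:,None]
def proj(n,X):
    c=camera_params(n); return cv2.projectPoints(np.array(X,float),cv2.Rodrigues(c['R'])[0],c['t'],c['mtx'],c['dist'])[0].reshape(-1,2)
E
python3 - <<'E'
from h import *
np.set_printoptions(precision=4,suppress=True)
z=np.array([68,76,84,92,100,108])/1e3
u=np.array([(155.5,156),(226,194.5),(283,245.5),(327.5,306),(356,379.5),(368,467)])
px=(u+.5)/3.5-.5+[250,180]
A=ray('top',px,z-.014); print(A)
# model: chord x_i=-.1...: 40mm apart along length -> x spacing; y=30*(1-(x/.1)^2)
def model(p,sgn=1):
    x=np.linspace(-.1,.1,6); y=.03*(1-(x/.1)**2)
    c,s=np.cos(p[2]),np.sin(p[2]); return np.c_[p[0]+c*x-s*y*sgn,p[1]+s*x+c*y*sgn]
best=None
for sgn in(1,-1):
  for y0 in (0,2,4):
    r=least_squares(lambda p:(model(p,sgn)-A[:,:2]).ravel(),[*A[:,:2].mean(0),y0])
    if best is None or r.cost<best[0].cost: best=(r,sgn)
r,s=best; M=model(r.x,s); print(r.x,s,(M-A[:,:2])*1e3)
print(np.linalg.norm(np.diff(A[:,:2],axis=0),axis=1))
T=np.c_[M,z]; np.save('lines.npy',T); print(T)
print('scene',proj('scene',T), (proj('scene',T)-[250,200]+.5)*4-.5)
print('topapex',(proj('top',T)-[250,180]+.5)*3.5-.5)
# bystanders: tops
for n,uv,zz in(('cup',(537,285),.067),('stamp',(367,87),.054),('tile',(120,432),.056),('tilefoot',(140,512),0.008),('tilefoot2',(166,446),.008)):
    print(n,ray('top',[(np.array(uv)+.5)/3.5-.5+[250,180]],[zz]))
E
```

```text
[[ 0.6261  0.087   0.054 ]
 [ 0.603   0.0496  0.062 ]
 [ 0.5739  0.0202  0.07  ]
 [ 0.5407 -0.002   0.078 ]
 [ 0.5017 -0.0152  0.086 ]
 [ 0.4566 -0.0195  0.094 ]]
[ 0.5418  0.0335 -2.5775] 1 [[ 0.2139 -0.0132]
 [-0.2534 -0.1659]
 [ 0.1326 -0.2605]
 [-0.4168  0.4805]
 [-0.3264  0.4113]
 [ 0.6501 -0.4523]]
[0.044  0.0413 0.0399 0.0412 0.0452]
[[ 0.6263  0.087   0.068 ]
 [ 0.6027  0.0494  0.076 ]
 [ 0.5741  0.0199  0.084 ]
 [ 0.5403 -0.0015  0.092 ]
 [ 0.5013 -0.0148  0.1   ]
 [ 0.4573 -0.0199  0.108 ]]
scene [[282.8179 255.1173]
 [308.7686 243.7222]
 [334.1864 236.5818]
 [359.6769 233.5072]
 [385.8573 234.503 ]
 [413.4032 239.7757]] [[132.7717 221.969 ]
 [236.5743 176.3888]
 [338.2454 147.8272]
 [440.2075 135.5286]
 [544.9293 139.5122]
 [655.1129 160.6029]]
topapex [[154.2138 151.3359]
 [225.928  191.1588]
 [283.8415 242.0531]
 [327.5353 304.4251]
 [356.5531 378.7218]
 [370.3828 465.4108]]
cup [[ 0.5497 -0.1133  0.067 ]]
stamp [[ 0.6608 -0.0279  0.054 ]]
tile [[0.4788 0.1087 0.056 ]]
tilefoot [[0.436  0.1018 0.008 ]]
tilefoot2 [[0.4718 0.0867 0.008 ]]
```

```bash
cat >> h.py <<'E'
from scipy.spatial.transform import Rotation as Ro
P0=np.array([0.5418,0.0335]); YAW=-2.5775
def ridge(x,dz=0):
    x=np.atleast_1d(np.asarray(x,float)); y=.03*(1-(x/.1)**2); c,s=np.cos(YAW),np.sin(YAW)
    return np.c_[P0[0]+c*x-s*y,P0[1]+s*x+c*y,.088+.2*x+dz]
ch=np.array([np.cos(YAW),np.sin(YAW),0]); nrm=np.array([0,0,1.])-.2*ch; nrm/=np.linalg.norm(nrm)
def pose(s):
    q=s['ee_rot']; return s['eef_pos'],Ro.from_quat([q[1],q[2],q[3],q[0]])
E
python3 - <<'E'
from h import *
from plant import ctrl
np.set_printoptions(precision=4,suppress=True)
p,R=pose(ctrl.observe()); print(R.as_matrix())
across=np.cross([0,0,1],ch)
u=ch+.2*np.array([0,0,1]);u/=np.linalg.norm(u)
for nm,y in(('along',u),('-along',-u),('across',across),('-across',-across)):
    G=Ro.from_matrix(np.c_[-nrm,y,np.cross(-nrm,y)]); d=(R.inv()*G).as_rotvec(); print(nm,d,np.linalg.norm(d), G.as_quat())
E
```

```text
[[-0.0007  0.4195 -0.9078]
 [ 0.0013 -0.9078 -0.4195]
 [-1.     -0.0014  0.0001]]
along [ 1.4347 -0.1409  0.1631] 1.4507756134346006 [-0.5828  0.4005  0.65    0.2784]
-along [-1.6958 -0.1691 -0.1461] 1.7104195110643485 [ 0.2784  0.65   -0.4005  0.5828]
across [-0.1307 -0.1971  0.0144] 0.23692090160480367 [-0.6089 -0.1765  0.7428 -0.2152]
-across [2.9964 0.0216 0.2967] 3.011135159053744 [-0.2152  0.7428  0.1765  0.6089]
```

```bash
python3 - <<'E'
from h import *
from plant import ctrl
p,R=pose(ctrl.observe())
t=ridge(-.118,.05)[0]; d=R.inv().apply(t-p)*100; print(t,d,np.linalg.norm(d),d/20)
E
```

```text
[0.63522485 0.10653682 0.1144    ] [ 11.67279125 -45.46538308 -62.1405063 ] 77.87681065095929 [ 0.58363956 -2.27326915 -3.10702532]
```

>>> step_arm(
  translation=[
    [0,-2.3,-3.1],
    [0,-2.3,-3.1],
    [0,-2.3,-3.1],
    [0,-2.3,-3.1],
    [0,-2.3,-3.1],
  ],
  dr=[
    [0,0,0],
    [0,0,0],
    [0,0,0],
    [0,0,0],
    [0,0,0],
  ],
  claw=[1,1,1,1,1],
)

```text
time: 0.52
eef_pos: [0.3549, -0.3961, 0.231]
ee_rot: [-0.152, -0.69, -0.152, 0.691]
ft_force: [1.4, -0.6, 0.1]
gripper_width: 0.0258
```

>>> step_arm(
  translation=[
    [0,-2.3,-3.1],
    [0,-2.3,-3.1],
    [0,-2.3,-3.1],
    [0,-2.3,-3.1],
    [0,-2.3,-3.1],
  ],
  dr=[
    [0,0,0],
    [0,0,0],
    [0,0,0],
    [0,0,0],
    [0,0,0],
  ],
  claw=[1,1,1,1,1],
)

```text
time: 0.93
eef_pos: [0.4474, -0.2268, 0.2312]
ee_rot: [-0.152, -0.691, -0.152, 0.691]
ft_force: [1.4, -0.8, -0.4]
gripper_width: 0.0001
```

>>> step_arm(
  translation=[
    [0,-2.3,-3.1],
    [0,-2.3,-3.1],
    [0,-2.3,-3.1],
    [0,-2.3,-3.1],
    [0,-2.3,-3.1],
  ],
  dr=[
    [0,0,0],
    [0,0,0],
    [0,0,0],
    [0,0,0],
    [0,0,0],
  ],
  claw=[1,1,1,1,1],
)

```text
time: 1.35
eef_pos: [0.5399, -0.0574, 0.2311]
ee_rot: [-0.152, -0.691, -0.152, 0.691]
ft_force: [1.6, 0.0, 0.4]
gripper_width: -0.0002
```

>>> step_arm(
  translation=[
    [0,-2.2,-3.0],
    [0,-2.2,-3.0],
    [0,-2.2,-3.0],
    [0,-1.5,-2.0],
    [0,-1.0,-1.0],
  ],
  dr=[
    [-0.033,-0.049,0.004],
    [-0.033,-0.049,0.004],
    [-0.033,-0.049,0.004],
    [-0.033,-0.049,0.004],
    [0,0,0],
  ],
  claw=[1,1,1,1,1],
)

```text
time: 1.77
eef_pos: [0.6031, 0.0822, 0.2195]
ee_rot: [-0.218, -0.607, -0.179, 0.743]
ft_force: [-1.6, -0.8, -0.5]
gripper_width: -0.0003
```

```bash
cat > st.py <<'E'
from h import *
from plant import ctrl
import sys
np.set_printoptions(precision=4,suppress=True)
s=ctrl.observe(); p,R=pose(s)
across=np.cross([0,0,1],ch); G=Ro.from_matrix(np.c_[-nrm,across,np.cross(-nrm,across)])
print(s['time'],p,'F',s['ft_force'],'w',s['gripper_width'],'roterr',(R.inv()*G).as_rotvec())
d=p[:2]-P0; x=d@ch[:2]; y=d@across[:2]; r=ridge(x)[0]
print('ridge coord x %.1f y %.1f (ideal %.1f) height over top %.1f mm'%(x*1e3,y*1e3,30*(1-(x/.1)**2),(p[2]-r[2])*1e3))
prev=p; 
xs=[float(a) for a in sys.argv[2:]]; dz=float(sys.argv[1])
for a in xs:
    t=ridge(a/1e3,dz/1e3)[0]; print(a,np.round(R.inv().apply(t-prev)*100,2).tolist()); prev=t
E
python3 st.py 40 -118; python3 st.py 15 -118
```

```text
1.7667 [0.6031 0.0822 0.2195] F [-1.5581 -0.8313 -0.5049] w -0.0003475421155391186 roterr [ 0.0086  0.0022 -0.0012]
ridge coord x -77.8 y -8.4 (ideal 11.8) height over top 147.1 mm
-118.0 [10.49, -0.29, -6.22]
1.7667 [0.6031 0.0822 0.2195] F [-1.5581 -0.8313 -0.5049] w -0.0003475421155391186 roterr [ 0.0086  0.0022 -0.0012]
ridge coord x -77.8 y -8.4 (ideal 11.8) height over top 147.1 mm
-118.0 [12.94, -0.29, -6.72]
```

>>> step_arm(
  translation=[
    [2.1,-0.06,-1.25],
    [2.1,-0.06,-1.25],
    [2.1,-0.06,-1.25],
    [2.1,-0.06,-1.25],
    [2.0,-0.05,-1.2],
  ],
  dr=[
    [0.004,0.001,0],
    [0.004,0.001,0],
    [0,0,0],
    [0,0,0],
    [0,0,0],
  ],
  claw=[1,1,1,1,1],
)

```text
time: 2.18
eef_pos: [0.6355, 0.0999, 0.1061]
ee_rot: [-0.214, -0.611, -0.173, 0.742]
ft_force: [-0.3, 0.5, 0.4]
gripper_width: -0.0
```

>>> step_arm(
  translation=[
    [0,0,0],
    [0,0,0],
  ],
  dr=[
    [0,0,0],
    [0,0,0],
  ],
  claw=[1,1],
)

```text
time: 2.35
eef_pos: [0.6346, 0.0998, 0.1064]
ee_rot: [-0.214, -0.61, -0.173, 0.743]
ft_force: [-0.1, -0.7, 0.3]
gripper_width: 0.0004
```

```bash
python3 - <<'E'
from plant import grab_frame
import cv2
a=grab_frame("scene")[120:360,220:480]; cv2.imwrite("pics/s1.png",cv2.resize(a,None,fx=2.5,fy=2.5))
E
python3 st.py 8 -118; python3 st.py -4 -118
```

```text
2.4 [0.6354 0.0999 0.108 ] F [-0.2888 -0.3402  1.153 ] w -1.2396039164687618e-05 roterr [-0.0077 -0.0023 -0.003 ]
ridge coord x -114.6 y -6.1 (ideal -9.4) height over top 42.9 mm
-118.0 [3.42, -0.59, -1.02]
2.4 [0.6354 0.0999 0.108 ] F [-0.2888 -0.3402  1.153 ] w -1.2396039164687618e-05 roterr [-0.0077 -0.0023 -0.003 ]
ridge coord x -114.6 y -6.1 (ideal -9.4) height over top 42.9 mm
-118.0 [4.6, -0.59, -1.25]
```

View pics/s1.png

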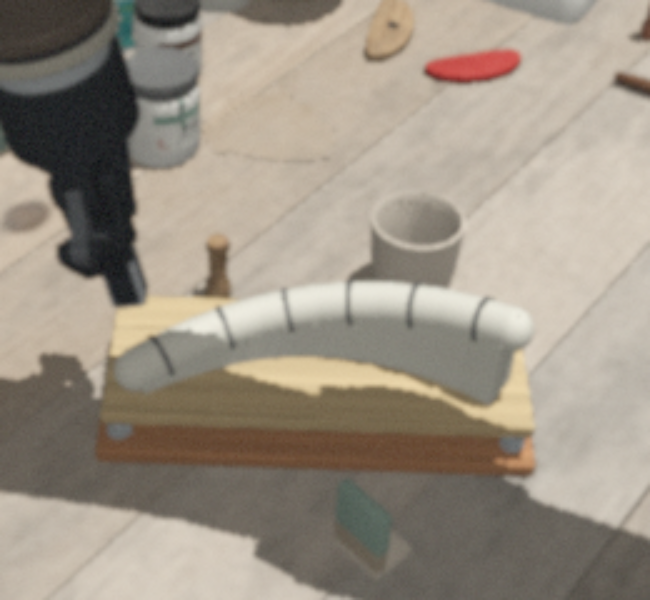

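The shut fingertips are at about (130,300), above the ridge's low end at (130,365), and the bystanders haven't moved. Descending.

>>> step_arm(
  translation=[
    [0.9,-0.15,-0.26],
    [0.9,-0.15,-0.26],
    [0.8,-0.15,-0.25],
    [0.8,-0.14,-0.25],
    [0,0,0],
  ],
  dr=[
    [0,0,0],
    [0,0,0],
    [0,0,0],
    [0,0,0],
    [0,0,0],
  ],
  claw=[1,1,1,1,1],
)

```text
time: 2.82
eef_pos: [0.6343, 0.1073, 0.0702]
ee_rot: [-0.214, -0.61, -0.173, 0.743]
ft_force: [-1.0, -0.4, -0.4]
gripper_width: -0.0
```

```bash
python3 st.py -4 -118
```

```text
2.8167 [0.6343 0.1073 0.0702] F [-1.026  -0.3645 -0.4361] w -3.7610607642143505e-05 roterr [-0.0063 -0.0004 -0.0022]
ridge coord x -117.6 y -13.0 (ideal -11.5) height over top 5.8 mm
-118.0 [0.96, 0.11, -0.23]
```

>>> step_arm(
  translation=[
    [0.2,0.02,-0.04],
    [0.2,0.02,-0.04],
    [0.2,0.02,-0.04],
    [0.2,0.02,-0.04],
    [0.1,0.02,-0.04],
  ],
  dr=[
    [0,0,0],
    [0,0,0],
    [0,0,0],
    [0,0,0],
    [0,0,0],
  ],
  claw=[1,1,1,1,1],
)

```text
time: 3.23
eef_pos: [0.6363, 0.1063, 0.0632]
ee_rot: [-0.214, -0.611, -0.173, 0.742]
ft_force: [-1.2, 0.5, 3.1]
gripper_width: 0.0001
```

```bash
python3 st.py -4 -116 -114 -110 -105 -100
```

```text
3.2333 [0.6363 0.1063 0.0632] F [-1.1822  0.5132  3.1472] w 8.595350009642138e-05 roterr [-0.0073 -0.003  -0.0032]
ridge coord x -118.8 y -11.0 (ideal -12.3) height over top -1.0 mm
-116.0 [0.29, 0.06, 0.23]
-114.0 [-0.0, 0.14, 0.2]
-110.0 [-0.0, 0.27, 0.41]
-105.0 [-0.0, 0.33, 0.51]
-100.0 [-0.0, 0.31, 0.51]
```

>>> step_arm(
  translation=[
    [0.1,0.03,0.1],
    [0.1,0.1,0.25],
    [0.05,0.2,0.3],
    [0,0.3,0.4],
    [0,0.3,0.45],
  ],
  dr=[
    [0,0,0],
    [0,0,0],
    [0,0,0],
    [0,0,0],
    [0,0,0],
  ],
  claw=[1,1,1,1,1],
)

```text
time: 3.65
eef_pos: [0.6284, 0.0906, 0.0641]
ee_rot: [-0.214, -0.611, -0.173, 0.742]
ft_force: [2.3, 3.9, 4.6]
gripper_width: 0.0002
```

```bash
python3 st.py -4 -100 -96 -92 -88 -84 -80 -76 -72 -68
```

```text
3.65 [0.6284 0.0906 0.0641] F [2.3393 3.9464 4.6051] w 0.00022584928796546508 roterr [-0.0068 -0.0041 -0.0032]
ridge coord x -103.7 y -1.9 (ideal -2.3) height over top -3.2 mm
-100.0 [0.08, 0.19, 0.36]
-96.0 [-0.0, 0.24, 0.41]
-92.0 [-0.0, 0.23, 0.41]
-88.0 [-0.0, 0.22, 0.41]
-84.0 [-0.0, 0.21, 0.41]
-80.0 [-0.0, 0.2, 0.41]
-76.0 [-0.0, 0.19, 0.41]
-72.0 [-0.0, 0.18, 0.41]
-68.0 [-0.0, 0.17, 0.41]
```

>>> step_arm(
  translation=[
    [0,0.2,0.38],
    [0,0.24,0.41],
    [0,0.23,0.41],
    [0,0.22,0.41],
    [0,0.21,0.41],
  ],
  dr=[
    [0,0,0],
    [0,0,0],
    [0,0,0],
    [0,0,0],
    [0,0,0],
  ],
  claw=[1,1,1,1,1],
)

```text
time: 4.07
eef_pos: [0.6172, 0.0702, 0.0677]
ee_rot: [-0.214, -0.611, -0.173, 0.742]
ft_force: [2.4, 3.1, 4.4]
gripper_width: -0.0002
```

```bash
python3 st.py -4 -80 -76 -72 -68 -64 -60
```

```text
4.0667 [0.6172 0.0702 0.0677] F [2.3836 3.1049 4.4023] w -0.0002054613107108971 roterr [-0.0074 -0.0033 -0.0033]
ridge coord x -83.3 y 9.3 (ideal 9.2) height over top -3.6 mm
-80.0 [0.04, 0.15, 0.33]
-76.0 [-0.0, 0.19, 0.41]
-72.0 [-0.0, 0.18, 0.41]
-68.0 [-0.0, 0.17, 0.41]
-64.0 [-0.0, 0.16, 0.41]
-60.0 [-0.0, 0.15, 0.41]
```

Tracking is good: about 3.5 mm of give at 4.4 N.

>>> step_arm(
  translation=[
    [0,0.19,0.41],
    [0,0.18,0.41],
    [0,0.17,0.41],
    [0,0.16,0.41],
    [0,0.15,0.41],
  ],
  dr=[
    [0,0,0],
    [0,0,0],
    [0,0,0],
    [0,0,0],
    [0,0,0],
  ],
  claw=[1,1,1,1,1],
)

```text
time: 4.48
eef_pos: [0.6046, 0.0524, 0.0716]
ee_rot: [-0.214, -0.611, -0.173, 0.742]
ft_force: [3.0, 2.5, 3.7]
gripper_width: 0.0002
```

```bash
python3 st.py -4 -60 -56 -52 -48 -44 -40 -36
```

```text
4.4833 [0.6046 0.0524 0.0716] F [3.0287 2.4952 3.7026] w 0.00018456726142616285 roterr [-0.0072 -0.0031 -0.0033]
ridge coord x -63.1 y 17.6 (ideal 18.0) height over top -3.7 mm
-60.0 [0.03, 0.16, 0.31]
-56.0 [-0.0, 0.14, 0.41]
-52.0 [-0.0, 0.13, 0.41]
-48.0 [-0.0, 0.12, 0.41]
-44.0 [-0.0, 0.11, 0.41]
-40.0 [-0.0, 0.1, 0.41]
-36.0 [-0.0, 0.09, 0.41]
```

>>> step_arm(
  translation=[
    [0.01,0.15,0.41],
    [0.01,0.14,0.41],
    [0.01,0.13,0.41],
    [0,0.12,0.41],
    [0,0.11,0.41],
  ],
  dr=[
    [0,0,0],
    [0,0,0],
    [0,0,0],
    [0,0,0],
    [0,0,0],
  ],
  claw=[1,1,1,1,1],
)

```text
time: 4.9
eef_pos: [0.5908, 0.0362, 0.0753]
ee_rot: [-0.214, -0.611, -0.173, 0.742]
ft_force: [2.7, 3.4, 4.4]
gripper_width: -0.0001
```

```bash
python3 st.py -4 -40 -36 -32 -28 -24 -20 -16
```

```text
4.9 [0.5908 0.0362 0.0753] F [2.6598 3.3732 4.3975] w -0.0001043671205803947 roterr [-0.0073 -0.0031 -0.0033]
ridge coord x -42.9 y 23.9 (ideal 24.5) height over top -4.1 mm
-40.0 [-0.01, 0.13, 0.3]
-36.0 [-0.0, 0.09, 0.41]
-32.0 [-0.0, 0.08, 0.41]
-28.0 [-0.0, 0.07, 0.41]
-24.0 [-0.0, 0.07, 0.41]
-20.0 [-0.0, 0.06, 0.41]
-16.0 [-0.0, 0.05, 0.41]
```

>>> step_arm(
  translation=[
    [0,0.12,0.41],
    [0,0.1,0.41],
    [0,0.09,0.41],
    [0,0.08,0.41],
    [0,0.07,0.41],
  ],
  dr=[
    [0,0,0],
    [0,0,0],
    [0,0,0],
    [0,0,0],
    [0,0,0],
  ],
  claw=[1,1,1,1,1],
)

```text
time: 5.32
eef_pos: [0.5762, 0.0217, 0.0793]
ee_rot: [-0.214, -0.611, -0.173, 0.742]
ft_force: [4.3, 2.7, 3.7]
gripper_width: 0.0
```

```bash
python3 st.py -4 -20 -16 -12 -8 -4 0 4 8
```

```text
5.3167 [0.5762 0.0217 0.0793] F [4.334  2.7087 3.6708] w 2.091756727597332e-05 roterr [-0.0073 -0.003  -0.0033]
ridge coord x -22.7 y 28.3 (ideal 28.4) height over top -4.2 mm
-20.0 [-0.02, 0.05, 0.28]
-16.0 [-0.0, 0.05, 0.41]
-12.0 [-0.0, 0.04, 0.41]
-8.0 [-0.0, 0.03, 0.41]
-4.0 [-0.0, 0.02, 0.41]
0.0 [-0.0, 0.01, 0.41]
4.0 [-0.0, -0.0, 0.41]
8.0 [-0.0, -0.01, 0.41]
```

>>> step_arm(
  translation=[
    [0,0.05,0.41],
    [0,0.04,0.41],
    [0,0.04,0.41],
    [0,0.03,0.41],
    [0,0.02,0.41],
  ],
  dr=[
    [0,0,0],
    [0,0,0],
    [0,0,0],
    [0,0,0],
    [0,0,0],
  ],
  claw=[1,1,1,1,1],
)

```text
time: 5.73
eef_pos: [0.56, 0.0096, 0.0832]
ee_rot: [-0.214, -0.611, -0.173, 0.742]
ft_force: [5.1, 2.7, 4.5]
gripper_width: 0.0001
```

```bash
python3 st.py -4 0 4 8 12 16 20 24 28
```

```text
5.7333 [0.56   0.0096 0.0832] F [5.1019 2.7258 4.5292] w 5.247037148642204e-05 roterr [-0.0073 -0.0029 -0.0033]
ridge coord x -2.6 y 30.0 (ideal 30.0) height over top -4.2 mm
0.0 [-0.02, 0.01, 0.27]
4.0 [-0.0, -0.0, 0.41]
8.0 [-0.0, -0.01, 0.41]
12.0 [-0.0, -0.02, 0.41]
16.0 [-0.0, -0.03, 0.41]
20.0 [-0.0, -0.04, 0.41]
24.0 [-0.0, -0.05, 0.41]
28.0 [-0.0, -0.06, 0.41]
```

>>> step_arm(
  translation=[
    [0,0,0.41],
    [0,-0.01,0.41],
    [0,-0.02,0.41],
    [0,-0.03,0.41],
    [0,-0.04,0.41],
  ],
  dr=[
    [0,0,0],
    [0,0,0],
    [0,0,0],
    [0,0,0],
    [0,0,0],
  ],
  claw=[1,1,1,1,1],
)

```text
time: 6.15
eef_pos: [0.5424, -0.0002, 0.0872]
ee_rot: [-0.214, -0.611, -0.173, 0.742]
ft_force: [3.1, 2.2, 4.4]
gripper_width: -0.0
```

```bash
python3 st.py -4 20 24 28 32 36 40 44 48
```

```text
6.15 [ 0.5424 -0.0002  0.0872] F [3.0722 2.1929 4.4361] w -2.0793969965035502e-05 roterr [-0.0073 -0.003  -0.0034]
ridge coord x 17.5 y 28.8 (ideal 29.1) height over top -4.3 mm
20.0 [-0.03, 0.0, 0.26]
24.0 [-0.0, -0.05, 0.41]
28.0 [-0.0, -0.06, 0.41]
32.0 [-0.0, -0.07, 0.41]
36.0 [-0.0, -0.08, 0.41]
40.0 [-0.0, -0.09, 0.41]
44.0 [-0.0, -0.1, 0.41]
48.0 [-0.0, -0.11, 0.41]
```

```bash
python3 st.py -4 20 24 28 32 36 40
```

```text
6.15 [ 0.5424 -0.0002  0.0872] F [3.0722 2.1929 4.4361] w -2.0793969965035502e-05 roterr [-0.0073 -0.003  -0.0034]
ridge coord x 17.5 y 28.8 (ideal 29.1) height over top -4.3 mm
20.0 [-0.03, 0.0, 0.26]
24.0 [-0.0, -0.05, 0.41]
28.0 [-0.0, -0.06, 0.41]
32.0 [-0.0, -0.07, 0.41]
36.0 [-0.0, -0.08, 0.41]
40.0 [-0.0, -0.09, 0.41]
```

The state hasn't changed since the last move, so I'll carry on along the ridge.

>>> step_arm(
  translation=[
    [0,-0.04,0.41],
    [0,-0.05,0.41],
    [0,-0.06,0.41],
    [0,-0.07,0.41],
    [0,-0.08,0.41],
  ],
  dr=[
    [0,0,0],
    [0,0,0],
    [0,0,0],
    [0,0,0],
    [0,0,0],
  ],
  claw=[1,1,1,1,1],
)

```text
time: 6.57
eef_pos: [0.5236, -0.0082, 0.0911]
ee_rot: [-0.214, -0.611, -0.173, 0.742]
ft_force: [4.3, 1.6, 4.9]
gripper_width: -0.0001
```

```bash
python3 st.py -4 40 44 48 52 56 60
```

```text
6.5667 [ 0.5236 -0.0082  0.0911] F [4.2551 1.619  4.938 ] w -0.0001399013009545783 roterr [-0.0073 -0.0029 -0.0033]
ridge coord x 37.7 y 25.6 (ideal 25.7) height over top -4.4 mm
40.0 [-0.04, -0.03, 0.25]
44.0 [-0.0, -0.1, 0.41]
48.0 [-0.0, -0.11, 0.41]
52.0 [-0.0, -0.12, 0.41]
56.0 [-0.0, -0.13, 0.41]
60.0 [-0.0, -0.14, 0.41]
```

>>> step_arm(
  translation=[
    [-0.01,-0.1,0.41],
    [-0.01,-0.11,0.41],
    [0,-0.11,0.41],
    [0,-0.12,0.41],
    [0,-0.13,0.41],
  ],
  dr=[
    [0,0,0],
    [0,0,0],
    [0,0,0],
    [0,0,0],
    [0,0,0],
  ],
  claw=[1,1,1,1,1],
)

```text
time: 6.98
eef_pos: [0.5035, -0.014, 0.0953]
ee_rot: [-0.214, -0.611, -0.173, 0.742]
ft_force: [4.2, 1.3, 5.0]
gripper_width: 0.0002
```

```bash
python3 st.py -4 60 64 68 72 76 80
```

```text
6.9833 [ 0.5035 -0.014   0.0953] F [4.2068 1.2667 5.0411] w 0.00023891273357441213 roterr [-0.0072 -0.0029 -0.0033]
ridge coord x 57.7 y 19.6 (ideal 20.0) height over top -4.3 mm
60.0 [-0.03, -0.04, 0.24]
64.0 [-0.0, -0.15, 0.41]
68.0 [-0.0, -0.16, 0.41]
72.0 [-0.0, -0.17, 0.41]
76.0 [-0.0, -0.17, 0.41]
80.0 [-0.0, -0.18, 0.41]
```

>>> step_arm(
  translation=[
    [0,-0.13,0.41],
    [0,-0.15,0.41],
    [0,-0.16,0.41],
    [0,-0.17,0.41],
    [0,-0.18,0.41],
  ],
  dr=[
    [0,0,0],
    [0,0,0],
    [0,0,0],
    [0,0,0],
    [0,0,0],
  ],
  claw=[1,1,1,1,1],
)

```text
time: 7.4
eef_pos: [0.4823, -0.0178, 0.0992]
ee_rot: [-0.214, -0.611, -0.173, 0.742]
ft_force: [4.4, 0.7, 4.5]
gripper_width: 0.0001
```

```bash
python3 st.py -4 80 84 88 92 96 100
```

```text
7.4 [ 0.4823 -0.0178  0.0992] F [4.4142 0.6936 4.4904] w 0.00010700018060306968 roterr [-0.0073 -0.0029 -0.0033]
ridge coord x 77.7 y 11.5 (ideal 11.9) height over top -4.3 mm
80.0 [-0.03, -0.07, 0.24]
84.0 [-0.0, -0.19, 0.41]
88.0 [-0.0, -0.2, 0.41]
92.0 [-0.0, -0.21, 0.41]
96.0 [-0.0, -0.22, 0.41]
100.0 [-0.0, -0.23, 0.41]
```

>>> step_arm(
  translation=[
    [0,-0.18,0.41],
    [0,-0.19,0.41],
    [0,-0.2,0.41],
    [0,-0.21,0.41],
    [0,-0.22,0.41],
  ],
  dr=[
    [0,0,0],
    [0,0,0],
    [0,0,0],
    [0,0,0],
    [0,0,0],
  ],
  claw=[1,1,1,1,1],
)

```text
time: 7.82
eef_pos: [0.4599, -0.0199, 0.1031]
ee_rot: [-0.214, -0.611, -0.173, 0.742]
ft_force: [4.6, 0.8, 4.4]
gripper_width: 0.0004
```

```bash
python3 st.py -4 100 104 108 112 116
```

```text
7.8167 [ 0.4599 -0.0199  0.1031] F [4.5952 0.7978 4.3897] w 0.0003743700670501838 roterr [-0.0072 -0.0029 -0.0033]
ridge coord x 97.8 y 1.3 (ideal 1.3) height over top -4.4 mm
100.0 [-0.04, -0.13, 0.23]
104.0 [-0.0, -0.24, 0.41]
108.0 [-0.0, -0.25, 0.41]
112.0 [-0.0, -0.26, 0.41]
116.0 [-0.0, -0.27, 0.41]
```

Now go past line 6 towards the high end, then lift off.

>>> step_arm(
  translation=[
    [0,-0.24,0.41],
    [0,-0.24,0.41],
    [0,-0.25,0.41],
    [0,-0.26,0.41],
    [0,0,0],
  ],
  dr=[
    [0,0,0],
    [0,0,0],
    [0,0,0],
    [0,0,0],
    [0,0,0],
  ],
  claw=[1,1,1,1,1],
)

```text
time: 8.23
eef_pos: [0.44, -0.02, 0.1063]
ee_rot: [-0.214, -0.611, -0.173, 0.743]
ft_force: [0.9, 1.1, 4.9]
gripper_width: -0.0001
```

```bash
python3 st.py -4 116
```

```text
8.2333 [ 0.44   -0.02    0.1063] F [0.8763 1.1474 4.9178] w -0.0001458511394629107 roterr [-0.0071 -0.0016 -0.0029]
ridge coord x 114.6 y -9.2 (ideal -9.4) height over top -4.6 mm
116.0 [-0.06, -0.12, 0.16]
```

>>> step_arm(
  translation=[
    [-0.3,0,0],
    [-0.4,0,0],
    [-0.6,0,0],
    [-1.0,0,0],
    [-1.5,0,0],
  ],
  dr=[
    [0,0,0],
    [0,0,0],
    [0,0,0],
    [0,0,0],
    [0,0,0],
  ],
  claw=[1,1,1,1,1],
)

```text
time: 8.65
eef_pos: [0.4465, -0.016, 0.1434]
ee_rot: [-0.214, -0.61, -0.173, 0.743]
ft_force: [0.1, -0.8, 0.0]
gripper_width: -0.0
```

>>> step_arm(
  translation=[
    [-2.5,0,0],
    [-3,0,0],
    [-3,0,0],
    [-2,0,0],
    [-1,0,0],
  ],
  dr=[
    [0,0,0],
    [0,0,0],
    [0,0,0],
    [0,0,0],
    [0,0,0],
  ],
  claw=[1,1,1,1,1],
)

```text
time: 9.07
eef_pos: [0.4673, -0.003, 0.2595]
ee_rot: [-0.214, -0.612, -0.173, 0.741]
ft_force: [0.4, 0.7, -0.5]
gripper_width: -0.0003
```

>>> step_arm(
  translation=[
    [0,0,0],
    [0,0,0],
    [0,0,0],
  ],
  dr=[
    [0,0,0],
    [0,0,0],
    [0,0,0],
  ],
  claw=[1,1,1],
)

```text
time: 9.32
eef_pos: [0.4651, -0.004, 0.2549]
ee_rot: [-0.214, -0.61, -0.173, 0.743]
ft_force: [0.4, 0.1, -0.7]
gripper_width: -0.0
```

```bash
python3 - <<'E'
from plant import grab_frame,ctrl
import cv2,numpy as np
a=grab_frame("scene"); cv2.imwrite("pics/s2.png",a)
b=grab_frame("top"); cv2.imwrite("pics/t2.png",b)
s=ctrl.observe(); print(s['time'],s['eef_pos'],s['ft_force'],np.abs(s['qvel']).max())
E
```

```text
9.4167 [ 0.46518962 -0.00397038  0.25491728] [-0.2469486  -0.22549384 -0.22121188] 0.006503019298372052
```

View pics/s2.png

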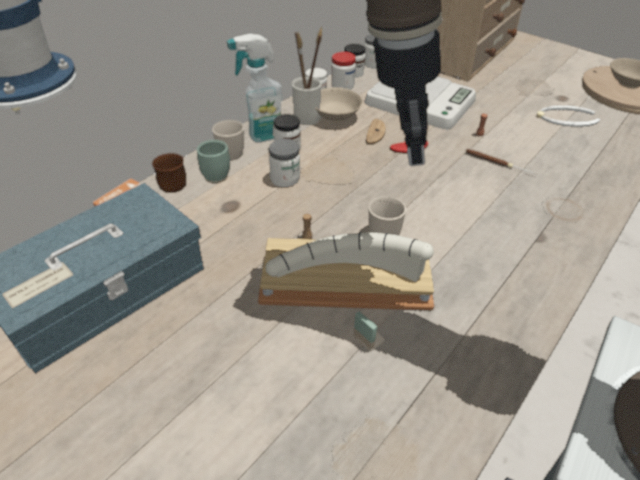

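View pics/t2.png

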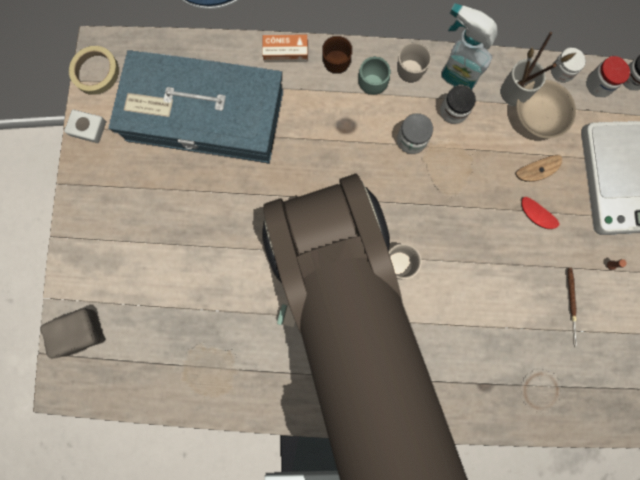

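The hand is clear, about 150 mm above the ridge. In the scene view the stamp (307,226), cup (386,215) and tile (366,330) stand at the same pixels as before, and the former is back at rest.

```bash
python3 -c "
from plant import job; print(job.hand_in())"
```

```text
the job is handed in; nothing more can be done
None
```

I ran the shut fingertips along the top of the ridge from its low end to its high end in one stroke, passing all six pencil lines in order. Then I lifted the hand clear and handed the job in at about 9.4 s.

- **Path:** at each reading along the lines, the fingertips were within about 0.6 mm sideways of the ridge line fitted from the camera images. That calibration is good to about 2 mm.
- **Pressure:** from line 1 to line 6 the vertical force read about 3.7–5 N, with a sensor noise of about 1 N. The fingertips rode 3–4.6 mm below the unpressed ridge top, well short of the 14 mm stop.
- **Drag:** friction was high, with up to about 6 N of sideways force during the stroke.
- **Last checks:** after the lift, the fingertips were about 150 mm above the ridge and the force was back to zero within noise. In the last scene picture the cup, stamp and tile stood where they began, judged by eye. The former looked back at rest.
- **Not confirmed:** the arm hid the ridge and most of the area round it in the last top picture, so only the scene camera supports that check.

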